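# Weigh a damp wood sample on the bench beam balance

### The job

Weigh the thick wood offcut on the beam balance: lay it flat in the balance's tray and let go of it, then push the brass counterpoise along the arm until the beam stays level on its own with nothing touching it. Be gentle with the balance: set the wood down without dropping or pressing it, push the counterpoise lightly by its knob without clamping it, never lean or shove hard on any part, and leave the other things on the bench where they are.

Things in the scene. Friction and masses are not known exactly. Their poses are not given: they have to be found in the camera images.
- sample: The thick wood offcut to be weighed: a plain pale block 50 x 110 x 35 mm (own x, y, z), the thickest offcut on the bench. Origin at the centre of its underside, y along its 110 mm length. Its weight is not known: 0.16 to 0.25 kg.
- thin_offcut: Another wood offcut, 60 x 90 x 18 mm, thinner; leave it alone. Origin at the centre of its underside.
- moisture_meter: Black hand-held meter, 125 x 62 x 22 mm, lying in front of the balance; leave it alone. Origin at the centre of its underside.
- masking_tape: Roll of tape lying flat, 101 mm across, 24 mm high, in front of the balance; leave it alone. Origin at the centre of its underside.
- balance: Fixed stand: dark wooden foot 60 x 460 x 14 mm, two steel cheeks carrying the pivot 100 mm above the bench (cheeks' top 116 mm), and at the arm's far end, 232 mm from the pivot, an open upright steel fork with white tops 100 mm above the bench: level with the beam's tip when the beam is level. Origin on the bench below the pivot; own +y points to the tray, -y to the counterpoise arm.
- beam (a joint): Swing of the beam, rad: 0 level, positive = tray side down, cushioned stops at -0.09 and +0.09; flexure pivot of 0.4 N m/rad, at rest about 1 s after release. Starts tray up; the wood sinks it onto the tray-down stop. Off the stops, 1 mm of counterpoise travel changes it by about 0.006 rad (further out = tray up). Pushing the knob tilts it too: the angle counts only when nothing touches the beam.
- pan_center (a point): Centre of the tray's inner floor. Aluminium tray fixed on the beam 120 mm from the pivot and 10 mm above the pivot's height, inner size 136 mm across the beam (own x) by 100 mm along the beam (own y), rim 5 mm high: the 110 mm sample fits only with its length across the beam. Own +y points away from the pivot; tilts with the beam.
- counterpoise (a joint): Travel of the counterpoise outwards along the arm, m: 0 at its inner end (55 mm from the pivot) to 0.150. It weighs 0.20 kg; about 2.5 N of friction holds it where it is left, so light pushes do; over 25 N (the squeeze of both fingers of a firm grip counts too) is rough. The place that levels the beam depends on the wood's weight and place in the tray, about 0.05 to 0.145.
- counterpoise_knob (a point): Point on the axis of the counterpoise's upright round knob, 14 mm in diameter, by which it is pushed: 60 mm above the beam's centre line. The knob's top is 20 mm higher; the top of the brass block below it (34 x 36 x 34 mm) is 43 mm lower. It rises and sinks up to 18 mm as the beam swings. Own +y runs along the beam towards the tray, so -y is outwards.
- beam_tip (a point): Tip of the beam at the arm's far end, 240 mm from the pivot on the beam's centre line; 100 mm above the bench when level.

How it is judged:
On the way, in this order (a step that is already met when the one before it is completed fails the run):
1. the sample lies flat in the tray, let go (z of sample in the frame of pan_center between -0.004 and 0.004 m and distance between sample and pan_center below 0.03 m and angle between the z axis of sample and the z axis of pan_center, either way round below 0.06 rad and contact force between the fingers and sample below 0.1 N), for 0.3 s.
2. the beam is level and still, nothing of the robot touching it (value of joint beam between -0.025 and 0.025 rad and velocity of joint beam between -0.03 and 0.03 rad/s and contact force between each of the arm, the fingers and balance below 0.1 N), for 0.5 s.
At the end, for the whole second after the job is handed in: The thick offcut lies flat in the tray (its centre within 30 mm of the tray's centre) at rest, and the beam stands still and level within 0.025 rad (about 6 mm at the beam's tip), with nothing holding it (value of joint beam between -0.025 and 0.025 rad and velocity of joint beam between -0.03 and 0.03 rad/s and z of sample in the frame of pan_center between -0.004 and 0.004 m and distance between sample and pan_center below 0.03 m and angle between the z axis of sample and the z axis of pan_center, either way round below 0.06 rad and linear speed of sample below 0.02 m/s); the robot touches nothing.
It fails at once if the sample is dropped or pressed into the tray with more than 25 N (contact force between sample and balance above 25 N).
It fails at once if the robot leans on, shoves or clamps the balance with more than 25 N (contact force between any of the fingers, the arm and balance above 25 N).
It fails at once if another thing on the bench is moved by more than 20 mm (distance of any of thin_offcut, moisture_meter, masking_tape from where it was at the start of the episode above 0.02 m).
It also fails if it takes over 72 s, if anything falls off the work surface, if the arm or the gripper's body presses on something with over 40 N, if the wrist force passes 120 N, or if a joint passes its speed limit or range.

### The arm

A 6-joint arm with a two-finger parallel gripper is mounted at the origin on a cart in front of the work surface, level with it; the furniture and walls round the work are solid. World frame = base frame: x ahead of the robot, y to its left, z up, the work surface at z = 0. Lengths are in m, angles in rad, forces in N, time in s.
With the tool pointing down it reaches from about 0.25 to 0.725 m from the base axis. Payload 4 kg.
Tool frame: the origin (TCP) lies midway between the tips of the shut fingers; the grasp point (between the pads) lies 19 mm behind it; z points along the fingers, y is the line along which they close (so a half turn about z gives the same grasp; the last joint's range is limited). The gripper opens to 85 mm and grips with 20 to 120 N. Pads are 22 mm wide; open, the fingers measure 114 mm over their backs; the gripper's body (76 mm by 85 mm) begins 54 mm behind the grasp point. The pads swing forward as they close: fully open they stand 13 mm farther back than shut.
Start: joints at [-1.14, 0.241, 0.005, 1.335, 0, 1.571], TCP at [0.209, -0.454, 0.231] pointing down, gripper open.
Joint ranges: [-2.72, 2.72], [-1.05, 1.87], [-1.09, 1.28], [-1.99, 2.15], [-1.42, 1.44], [-3.14, 3.14]. Speed limits (rad/s): [2.79, 2.79, 3.14, 3.14, 3.14, 3.14].

### API

Orientations are given as a unit quaternion [x, y, z, w].
In Python, from workcell import bot gives the robot as it stands. The module is installed in compiled form; this text tells all that it offers.
- The arm moves only by the tool drive_tool, never from a script. Its arguments are lists of equal length, an entry for each row: "slide": the shift along the tool's x, y, z scaled (see below), a list of three; "rotation": the turn, a rotation vector about the tool's x, y, z scaled (see below), a list of three. A call has exactly 8 rows; each row is the pose to reach, as a shift and turn from the pose commanded when the call began, along the tool's axes at that moment; what a row does not reach only later rows make up. The controller multiplies each number of a shift by 250 mm and each number of a turn by 0.5 rad. A row lasts 1/8 s, in which the tool goes at most 62.5 mm and 10.7 degrees, less where a joint would pass 70% of its speed; a pose out of reach is approached as far as the arm can. A call with a number of a shift or a turn outside -1 to 1 is refused whole. A call with a gripper value outside its range is refused whole. "gripper" is the opening, from 0 (shut) to 1 (fully open), set as the call begins (left out, the last holds). The fingers move at their own pace and stop on an object; the grip force is fixed at half the most. Time passes only in rows, so rows that repeat a pose let the fingers close, or fill a call up. It gives the time, the measured TCP pose, the force, the opening and the grip force at its end, in the units of the state.
- bot.get_obs(): the state, without advancing time (a new reading comes with each control period).
- bot.camera(name): name is "side" or "top"; returns a dict with "image" (480x640x3 uint8, red, green, blue), "z_map" (480x640 float32, m along the optical axis (not along the pixel's ray), 0 where there is no reading), "camera_matrix" (3x3 intrinsics, pixels), "xyz" and "orientation" of the camera in the world. Camera axes: x right, y up, looking along -z (the intrinsics and any distortion apply to the point x, -y, -z); pixel columns grow to the right and rows downward; lengths in m; the calibration is good to about 2 mm. A picture is of the moment at which its call begins.
- bot.job_done(): hands the job in; it is judged then, once.
The state is a dict: "clock": time; "joint_pos": joint angles; "joint_vel": joint speeds; "tau": joint torques, N m; "eef_pos": TCP position; "tool_rot": TCP orientation; "ft_force": force on the tool from outside, world axes, zero at the start; "ft_torque": the same for the moment, N m; "grip_width": finger opening in m; "grasp_force": force on a finger pad.
Only numpy, scipy, OpenCV 4.12 (cv2) and the standard library are available. Lean on these libraries where they do the work, as an engineer would, in place of code of your own. Each camera call takes 0.05 s, during which the arm holds its last target. There are 200 camera calls.

## Working session

There is one attempt and no reset: what is moved stays moved. The work goes in short steps, Python scripts to look and compute and a tool call to move; the robot and the scene stay as the last step left them, time stands still between calls to the robot, and variables do not carry over. Pictures are saved under pics/ and viewed, at most 10 in all, crops included, and the job is handed in when it is done.

Besides the shell and the picture viewer there is one more tool, called in YAML: its name, and indented under it one key for each argument. drive_tool: Moves the arm, as the interface text tells. Shifts and turns lie within -1 to 1; 1 stands for 250 mm of shift or 0.5 rad of turn. Its arguments: {"type":"object","properties":{"slide":{"type":"array","items":{"type":"array","items":{"type":"number"}}},"rotation":{"type":"array","items":{"type":"array","items":{"type":"number"}}},"gripper":{"type":"number"}},"required":["slide","rotation"]}

```bash
mkdir -p pics; cat > h.py <<'E'
import numpy as np, cv2
from scipy.spatial.transform import Rotation as R
from workcell import bot
def cloud(name):
    c=bot.camera(name); K=np.array(c["camera_matrix"]); z=c["z_map"]
    v,u=np.mgrid[:480,:640]
    p=np.stack([(u-K[0,2])*z/K[0,0],-(v-K[1,2])*z/K[1,1],-z],-1)
    W=R.from_quat(c["orientation"]).apply(p.reshape(-1,3)).reshape(480,640,3)+c["xyz"]
    W[z==0]=np.nan
    return c["image"],W
def save(im,n): cv2.imwrite(f"pics/{n}.png",im[...,::-1])
E
python3 - <<'E'
from h import *
o=bot.get_obs(); print({k:np.round(v,3) for k,v in o.items()})
for n in("top","side"):
    im,W=cloud(n); save(im,n+"0"); np.save(n+"0.npy",W)
    c=bot.camera(n); print(n,c["xyz"],c["orientation"])
E
```

```text
{'clock': np.float64(0.0), 'joint_pos': array([-1.14 ,  0.241,  0.004,  1.335, -0.   ,  1.571]), 'joint_vel': array([ 0.002,  0.001,  0.002, -0.   , -0.001, -0.001]), 'tau': array([ 1.0000e-03, -3.7232e+01,  2.5241e+01,  1.7000e-02,  0.0000e+00,
       -0.0000e+00]), 'eef_pos': array([ 0.209, -0.454,  0.23 ]), 'tool_rot': array([ 0.977,  0.214, -0.   , -0.001]), 'ft_force': array([-0.033, -0.491, -0.112]), 'ft_torque': array([-0.007,  0.029, -0.01 ]), 'grasp_force': np.float64(0.0), 'grip_width': np.float64(0.085)}
top [0.35896321 0.11575651 1.16583981] [-0.05957799  0.06621817  0.71097671 -0.69755124]
side [0.35225751 1.09908693 0.53176682] [-0.04901123  0.54983444  0.82849729 -0.09419249]
```

View pics/top0.png

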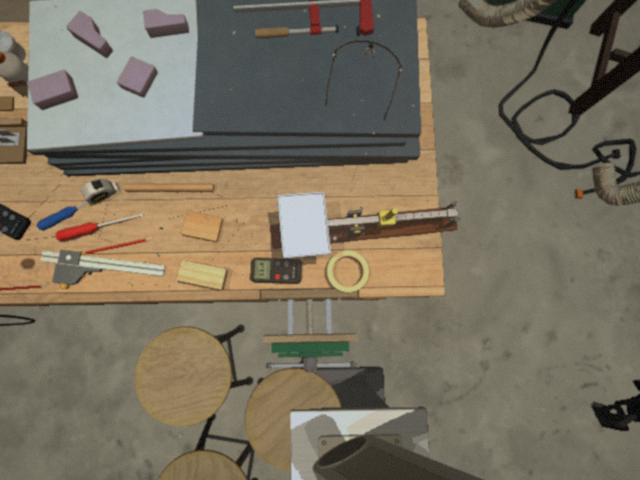

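View pics/side0.png

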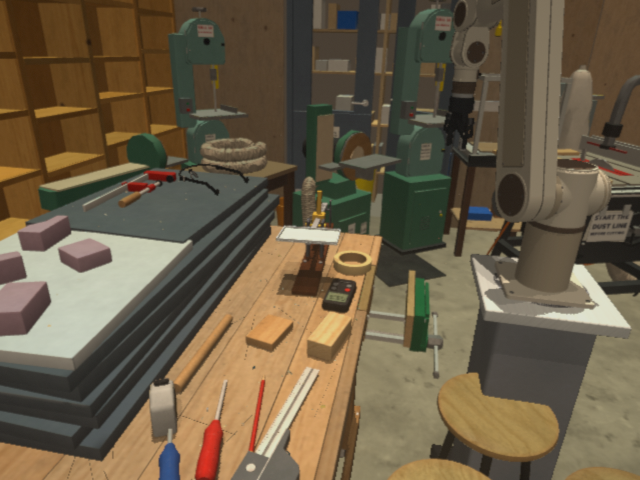

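The top view shows the sample at about (203,275), the thin offcut at (202,226), the tray at (303,225), the counterpoise at (388,216) and the arm tip at (455,213). The meter at (276,271) and the tape at (348,271) are in front of the balance. The side view agrees.

```bash
python3 - <<'E'
from h import *
W=np.load("top0.npy")
def rect(r0,r1,c0,c1,zl,zh,n):
    P=W[r0:r1,c0:c1].reshape(-1,3); P=P[(P[:,2]>zl)&(P[:,2]<zh)]
    (cx,cy),(w,h),a=cv2.minAreaRect((P[:,:2]*1000).astype(np.float32))
    print(n,len(P),"c",round(cx,1),round(cy,1),"size",round(w,1),round(h,1),"ang",round(a,1),"z",np.round(np.percentile(P[:,2],[5,50,95])*1000,1))
rect(255,295,170,235,.025,.05,"sample")
rect(205,245,170,235,.01,.03,"thin")
rect(185,265,265,335,.09,.15,"tray")
rect(200,235,375,405,.11,.145,"cp block")
rect(200,235,375,405,.145,.22,"cp knob")
rect(200,225,400,465,.06,.11,"arm outer")
rect(195,230,440,465,.07,.13,"tip/fork")
rect(200,250,335,375,.10,.13,"pivot cheeks")
rect(250,290,245,305,.01,.04,"meter")
rect(245,300,320,375,.01,.04,"tape")
P=W[195:260,265:460].reshape(-1,3);P=P[(P[:,2]>.008)&(P[:,2]<.02)]
(cx,cy),s,a=cv2.minAreaRect((P[:,:2]*1000).astype(np.float32));print("foot",cx,cy,s,a)
E
```

```text
sample 993 c 468.9 366.2 size 110.6 50.0 ang 77.2 z [31.3 35.  38.6]
thin 903 c 590.5 383.0 size 116.6 68.3 ang 84.3 z [13.9 18.  21.6]
tray 3041 c 568.8 112.4 size 143.3 123.9 ang 4.8 z [114.9 120.9 127.7]
cp block 117 c 582.2 -67.3 size 34.0 32.6 ang 88.9 z [110.3 112.3 140.6]
cp knob 59 c 583.4 -73.0 size 12.6 14.5 ang 35.5 z [149.4 170.4 175. ]
arm outer 510 c 585.2 -169.0 size 44.5 135.5 ang 11.5 z [70.7 90.  98.6]
tip/fork 212 c 596.6 -214.6 size 44.9 40.8 ang 3.2 z [72.2 87.4 99.9]
pivot cheeks 428 c 577.4 4.3 size 85.0 52.1 ang 69.0 z [101.7 108.  117.4]
meter 1236 c 477.3 191.4 size 122.1 60.7 ang 87.3 z [15.8 20.6 24.4]
tape 707 c 471.3 18.4 size 99.2 99.7 ang 60.6 z [18.5 23.6 27.6]
foot 558.7802734375 -19.8197021484375 (120.2708969116211, 479.4437255859375) 7.43051290512085
```

```bash
cat >> h.py <<'E'
def plan(xyz,xang,tilt=0):
    """slide/rotation numbers to pose: tool down, tool x at xang deg; tilt rad about world-horizontal tool x"""
    o=bot.get_obs(); Rc=R.from_quat(o["tool_rot"])
    a=np.radians(xang); x=[np.cos(a),np.sin(a),0]; y=[np.sin(a),-np.cos(a),0]
    Rt=R.from_rotvec(tilt*np.array(x))*R.from_matrix(np.array([x,y,[0,0,-1]]).T)
    print("slide",np.round(Rc.inv().apply(np.array(xyz)-o["eef_pos"])/.25,3),"rot",np.round((Rc.inv()*Rt).as_rotvec()/.5,3),
      "tcp",np.round(o["eef_pos"],4),"j",np.round(o["joint_pos"],2),"t",o["clock"],"F",np.round(o["ft_force"],1))
E
python3 - <<'E'
from h import *
W=np.load("top0.npy")
a=np.radians(4.6); ex=np.array([np.cos(a),np.sin(a)]); ey=np.array([-np.sin(a),np.cos(a)])
k=np.array([.5834,-.073])
P=W[180:270,260:465].reshape(-1,3);P=P[np.isfinite(P[:,0])]
X=(P[:,:2]-k)@ex; Y=(P[:,:2]-k)@ey
m=(P[:,2]>.105)&(P[:,2]<.14)&(Y>.1)
print("tray X",np.percentile(X[m],[1,2,50,98,99])*1e3,"Y",np.percentile(Y[m],[1,2,50,98,99])*1e3)
h,e=np.histogram(Y[m],bins=np.arange(.1,.27,.005));print(np.c_[e[:-1]*1e3,h].astype(int).tolist())
for y in np.arange(-.17,.11,.02):
    s=(abs(Y-y)<.005)&(P[:,2]>.06)&(abs(X)<.05)
    if s.sum():print(round(y,2),s.sum(),"X",np.round(np.percentile(X[s],[3,50,97])*1e3,1),"z",np.round(np.percentile(P[s,2],[50,97])*1e3,1))
E
```

```text
tray X [-70.41020625 -68.78105033  -0.4560824   68.34701479  69.24606789] Y [110.97455612 122.32052835 193.18279911 245.47753361 246.62621326]
[[100, 17], [105, 13], [110, 12], [115, 15], [120, 16], [125, 14], [130, 15], [135, 13], [140, 96], [145, 141], [150, 139], [155, 137], [160, 137], [165, 138], [170, 146], [175, 136], [180, 137], [185, 138], [190, 144], [195, 141], [200, 140], [205, 142], [210, 141], [215, 144], [220, 141], [225, 143], [230, 143], [235, 143], [240, 149], [245, 75], [250, 0], [255, 0], [260, 0]]
-0.15 96 X [-20.7  -2.   21.9] z [ 87.2 100.2]
-0.13 30 X [-5.9 -0.3  7.4] z [87.2 91.6]
-0.11 26 X [-5.8 -0.5  6.1] z [89.2 91.3]
-0.09 28 X [-6.2 -0.   6.7] z [90.6 94.6]
-0.07 31 X [-6.6 -0.4  7.8] z [93.3 96.6]
-0.05 27 X [-6.1  0.3  6.5] z [95.  99.3]
-0.03 30 X [-6.2 -1.8  6.3] z [ 97.1 100.4]
-0.01 35 X [-15.8  -6.9   4.7] z [108.5 171.6]
0.01 103 X [-16.3  -2.4  15.4] z [112.3 167.2]
0.03 31 X [-6.4 -0.6  6.1] z [101.7 106. ]
0.05 29 X [-7.  -0.3  7. ] z [104.3 107.4]
0.07 94 X [-25.7  -1.3  23.4] z [106.9 118.3]
0.09 90 X [-22.7  -1.3  20.9] z [107.  117.6]
0.11 28 X [-7.  -1.5  6.2] z [108.5 111.5]
```

drive_tool:
  slide:
    - [0.1,-0.11,0]
    - [0.2,-0.22,0]
    - [0.3,-0.33,0]
    - [0.4,-0.44,0]
    - [0.5,-0.55,0]
    - [0.6,-0.66,0]
    - [0.7,-0.77,0]
    - [0.8,-0.88,0]
  rotation:
    - [0,0,0]
    - [0,0,0]
    - [0,0,0]
    - [0,0,0]
    - [0,0,0]
    - [0,0,0]
    - [0,0,0]
    - [0,0,0]
  gripper: 1

```text
clock: 1.2
eef_pos: [0.2988, -0.1697, 0.2313]
tool_rot: [0.977, 0.214, 0.0, 0.0]
ft_force: [-0.0, -0.2, -0.4]
grip_width: 0.0854
grasp_force: 0.0
```

drive_tool:
  slide:
    - [0.1,-0.11,0]
    - [0.2,-0.22,0]
    - [0.3,-0.33,0]
    - [0.4,-0.44,0]
    - [0.5,-0.55,0]
    - [0.6,-0.66,0]
    - [0.7,-0.77,0]
    - [0.8,-0.88,0]
  rotation:
    - [0,0,-0.1]
    - [0,0,-0.2]
    - [0,0,-0.3]
    - [0,0,-0.4]
    - [0,0,-0.5]
    - [0,0,-0.6]
    - [0,0,-0.7]
    - [0,0,-0.8]

```text
clock: 2.2
eef_pos: [0.3886, 0.1137, 0.2313]
tool_rot: [0.915, 0.404, 0.0, 0.0]
ft_force: [0.5, -0.6, -0.6]
grip_width: 0.0855
grasp_force: 0.0
```

```bash
python3 -c "
from h import *
plan([.469,.366,.12],77.2)"
```

```text
slide [ 0.963 -0.441  0.445] rot [ 0.     0.    -1.029] tcp [0.3886 0.1137 0.2313] j [ 0.28  0.05 -0.22  1.3  -0.    2.59] t 2.2 F [ 0.5 -0.6 -0.6]
```

drive_tool:
  slide:
    - [0.12,-0.06,0]
    - [0.24,-0.11,0]
    - [0.36,-0.17,0]
    - [0.48,-0.22,0]
    - [0.6,-0.28,0]
    - [0.72,-0.33,0]
    - [0.84,-0.39,0.1]
    - [0.963,-0.441,0.2]
  rotation:
    - [0,0,-0.13]
    - [0,0,-0.26]
    - [0,0,-0.39]
    - [0,0,-0.52]
    - [0,0,-0.65]
    - [0,0,-0.78]
    - [0,0,-0.9]
    - [0,0,-1.0]

```text
clock: 3.2
eef_pos: [0.4698, 0.3659, 0.1808]
tool_rot: [0.786, 0.618, 0.0, 0.0]
ft_force: [0.6, -0.6, 0.6]
grip_width: 0.0854
grasp_force: 0.0
```

```bash
python3 -c "
from h import *
plan([.469,.366,.004],77.2)
im,W=cloud('top'); 
import numpy as np
save(cv2.resize(im[180:320,120:330],None,fx=3,fy=3),'grasp')"
```

```text
slide [-0.001 -0.003  0.707] rot [ 0.001 -0.001 -0.029] tcp [0.4698 0.3659 0.1808] j [ 0.66  0.45  0.18  1.3  -0.    2.47] t 3.2 F [ 0.6 -0.6  0.6]
```

View pics/grasp.png

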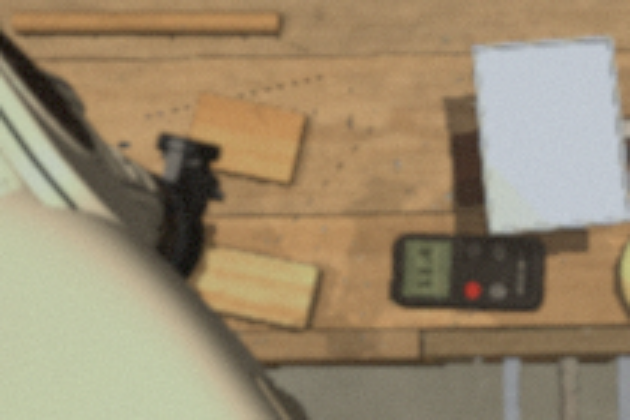

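The crop shows the gripper reaching towards the sample at about (260,285), with the thin offcut at (250,140) roughly 60 mm clear. That leaves room to descend.

drive_tool:
  slide:
    - [0,0,0.12]
    - [0,0,0.26]
    - [0,0,0.4]
    - [0,0,0.52]
    - [0,0,0.6]
    - [0,0,0.66]
    - [0,0,0.69]
    - [0,0,0.705]
  rotation:
    - [0,0,-0.03]
    - [0,0,-0.03]
    - [0,0,-0.03]
    - [0,0,-0.03]
    - [0,0,-0.03]
    - [0,0,-0.03]
    - [0,0,-0.03]
    - [0,0,-0.03]

```text
clock: 4.25
eef_pos: [0.4696, 0.3647, 0.0051]
tool_rot: [0.782, 0.623, 0.0, 0.0]
ft_force: [1.4, 0.7, 0.5]
grip_width: 0.0853
grasp_force: 0.0
```

drive_tool:
  slide:
    - [0,0,0]
    - [0,0,0]
    - [0,0,0]
    - [0,0,0]
    - [0,0,0]
    - [0,0,0]
    - [0,0,0]
    - [0,0,0]
  rotation:
    - [0,0,0]
    - [0,0,0]
    - [0,0,0]
    - [0,0,0]
    - [0,0,0]
    - [0,0,0]
    - [0,0,0]
    - [0,0,0]
  gripper: 0

```text
clock: 5.25
eef_pos: [0.4701, 0.3652, 0.0061]
tool_rot: [0.782, 0.623, 0.001, -0.0]
ft_force: [-0.2, -0.6, 6.0]
grip_width: 0.0488
grasp_force: 64.6
```

drive_tool:
  slide:
    - [0,0,-0.04]
    - [0,0,-0.15]
    - [0,0,-0.3]
    - [0,0,-0.45]
    - [0,0,-0.6]
    - [0,0,-0.75]
    - [0,0,-0.88]
    - [0,0,-0.9]
  rotation:
    - [0,0,0]
    - [0,0,0]
    - [0,0,0]
    - [0,0,-0.2]
    - [0,0,-0.4]
    - [0,0,-0.6]
    - [0,0,-0.8]
    - [0,0,-1]

```text
clock: 6.25
eef_pos: [0.4703, 0.3653, 0.2332]
tool_rot: [0.602, 0.798, 0.002, 0.001]
ft_force: [0.2, -1.0, -2.1]
grip_width: 0.0489
grasp_force: 64.0
```

```bash
python3 -c "
from h import *
plan([.567,.122,.23],184.6)
print(bot.get_obs()['grip_width'],bot.get_obs()['grasp_force'])"
```

```text
slide [-1.042  0.105  0.012] rot [ 0.01   0.003 -2.746] tcp [0.4703 0.3653 0.2332] j [ 0.66  0.43  0.28  1.41 -0.    1.95] t 6.25 F [ 0.2 -1.  -2.1]
0.04894401999988419 63.994985818862915
```

drive_tool:
  slide:
    - [-0.12,0.01,0]
    - [-0.25,0.03,0]
    - [-0.38,0.04,0]
    - [-0.5,0.05,0]
    - [-0.62,0.06,0]
    - [-0.75,0.08,0]
    - [-0.88,0.09,0]
    - [-1,0.1,0]
  rotation:
    - [0,0,-0.12]
    - [0,0,-0.25]
    - [0,0,-0.38]
    - [0,0,-0.5]
    - [0,0,-0.62]
    - [0,0,-0.75]
    - [0,0,-0.88]
    - [0,0,-1]

```text
clock: 7.25
eef_pos: [0.5611, 0.1295, 0.2297]
tool_rot: [0.387, 0.922, -0.0, -0.001]
ft_force: [0.2, 0.2, -1.2]
grip_width: 0.0488
grasp_force: 63.9
```

drive_tool:
  slide:
    - [0,0,0]
    - [0,0,0]
    - [0,0,0]
    - [0,0,0]
    - [0,0,0]
    - [0,0,0]
    - [0,0,0]
    - [0,0,0]
  rotation:
    - [0,0,-0.12]
    - [0,0,-0.25]
    - [0,0,-0.38]
    - [0,0,-0.5]
    - [0,0,-0.62]
    - [0,0,-0.75]
    - [0,0,-0.88]
    - [0,0,-1]

```text
clock: 8.25
eef_pos: [0.5607, 0.1306, 0.2297]
tool_rot: [0.146, 0.989, -0.0, -0.001]
ft_force: [-0.2, 0.1, -3.0]
grip_width: 0.0491
grasp_force: 63.8
```

```bash
python3 -c "
from h import *
plan([.567,.122,.17],184.6,0.09)
im,W=cloud('side'); save(cv2.resize(im[100:360,220:460],None,fx=2.3,fy=2.3),'above')"
```

```text
slide [-0.034 -0.026  0.239] rot [ 0.177 -0.037 -0.747] tcp [0.5607 0.1306 0.2297] j [ 0.23  0.39  0.22  1.39 -0.    0.52] t 8.25 F [-0.2  0.1 -3. ]
```

View pics/above.png

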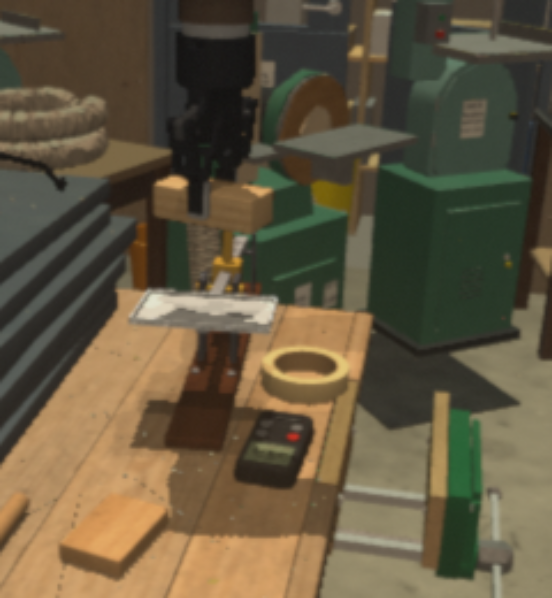

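The sample is held square across the beam, above the tray at about (205,310), and the beam is tray-up. Next I'll tilt to match the tray-down angle.

drive_tool:
  slide:
    - [0,0,0.03]
    - [-0.01,-0.01,0.06]
    - [-0.02,-0.01,0.09]
    - [-0.02,-0.02,0.12]
    - [-0.03,-0.02,0.15]
    - [-0.03,-0.03,0.18]
    - [-0.034,-0.026,0.21]
    - [-0.034,-0.026,0.24]
  rotation:
    - [0.02,-0.005,-0.1]
    - [0.04,-0.01,-0.2]
    - [0.07,-0.015,-0.3]
    - [0.1,-0.02,-0.4]
    - [0.12,-0.025,-0.5]
    - [0.15,-0.03,-0.6]
    - [0.177,-0.037,-0.7]
    - [0.177,-0.037,-0.747]

```text
clock: 9.3
eef_pos: [0.5672, 0.1223, 0.1695]
tool_rot: [-0.039, 0.998, -0.045, 0.002]
ft_force: [0.4, 0.7, -1.6]
grip_width: 0.0492
grasp_force: 63.8
```

```bash
python3 -c "
from h import *
plan([.567,.122,.112],184.6,0.09)
plan([.567,.122,.105],184.6,0.09)"
```

```text
slide [0.001 0.02  0.229] rot [ 0.     0.001 -0.004] tcp [0.5672 0.1223 0.1695] j [ 0.26  0.44  0.13  1.27 -0.09  0.18] t 9.3 F [ 0.4  0.7 -1.6]
slide [0.001 0.022 0.257] rot [ 0.     0.001 -0.004] tcp [0.5672 0.1223 0.1695] j [ 0.26  0.44  0.13  1.27 -0.09  0.18] t 9.3 F [ 0.4  0.7 -1.6]
```

drive_tool:
  slide:
    - [0,0.005,0.06]
    - [0,0.01,0.12]
    - [0,0.013,0.15]
    - [0,0.015,0.165]
    - [0,0.016,0.18]
    - [0,0.018,0.195]
    - [0,0.02,0.21]
    - [0,0.02,0.225]
  rotation:
    - [0,0,0]
    - [0,0,0]
    - [0,0,0]
    - [0,0,0]
    - [0,0,0]
    - [0,0,0]
    - [0,0,0]
    - [0,0,0]

```text
clock: 10.3
eef_pos: [0.568, 0.1223, 0.1136]
tool_rot: [-0.039, 0.998, -0.045, 0.003]
ft_force: [-0.9, -0.3, -0.5]
grip_width: 0.0491
grasp_force: 63.9
```

drive_tool:
  slide:
    - [0,0,0.004]
    - [0,0.001,0.008]
    - [0,0.001,0.012]
    - [0,0.001,0.014]
    - [0,0.001,0.016]
    - [0,0.001,0.018]
    - [0,0.001,0.02]
    - [0,0.001,0.02]
  rotation:
    - [0,0,0]
    - [0,0,0]
    - [0,0,0]
    - [0,0,0]
    - [0,0,0]
    - [0,0,0]
    - [0,0,0]
    - [0,0,0]

```text
clock: 11.3
eef_pos: [0.5677, 0.1219, 0.1085]
tool_rot: [-0.039, 0.998, -0.045, 0.003]
ft_force: [-0.7, -0.0, -0.0]
grip_width: 0.049
grasp_force: 63.9
```

```bash
python3 -c "
from h import *
plan([.567,.122,.105],184.6,0.09)
im,W=cloud('side'); save(cv2.resize(im[160:280,250:400],None,fx=4,fy=4),'down')"
```

```text
slide [0.003 0.002 0.014] rot [ 0.     0.003 -0.005] tcp [0.5677 0.1219 0.1085] j [ 0.26  0.49  0.03  1.13 -0.09  0.18] t 11.3 F [-0.7 -0.  -0. ]
```

View pics/down.png

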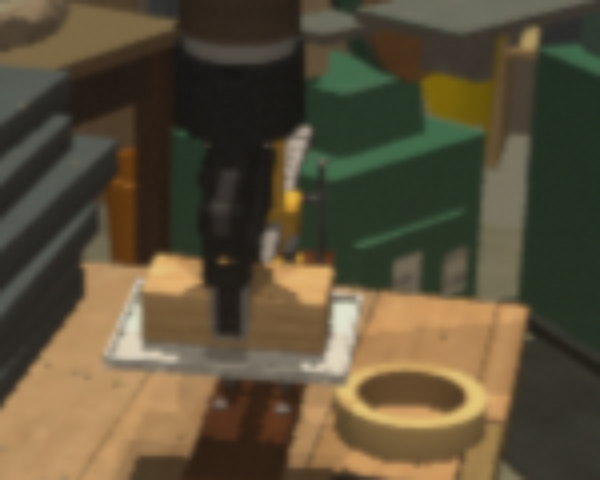

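The sample sits inside the tray at about (235,305) and is pushing the beam down. I'll go a little lower, watching the force.

drive_tool:
  slide:
    - [0,0,0.001]
    - [0,0,0.002]
    - [0,0,0.003]
    - [0,0,0.004]
    - [0,0,0.005]
    - [0,0,0.006]
    - [0,0,0.007]
    - [0,0,0.007]
  rotation:
    - [0,0,0]
    - [0,0,0]
    - [0,0,0]
    - [0,0,0]
    - [0,0,0]
    - [0,0,0]
    - [0,0,0]
    - [0,0,0]

```text
clock: 12.35
eef_pos: [0.5678, 0.1217, 0.1068]
tool_rot: [-0.039, 0.998, -0.045, 0.003]
ft_force: [0.9, 1.0, -1.3]
grip_width: 0.0489
grasp_force: 63.9
```

drive_tool:
  slide:
    - [0,0,0.001]
    - [0,0,0.002]
    - [0,0,0.003]
    - [0,0,0.004]
    - [0,0,0.005]
    - [0,0,0.005]
    - [0,0,0.005]
    - [0,0,0.005]
  rotation:
    - [0,0,0]
    - [0,0,0]
    - [0,0,0]
    - [0,0,0]
    - [0,0,0]
    - [0,0,0]
    - [0,0,0]
    - [0,0,0]

```text
clock: 13.35
eef_pos: [0.5678, 0.1216, 0.1056]
tool_rot: [-0.039, 0.998, -0.045, 0.003]
ft_force: [0.2, 1.3, -1.3]
grip_width: 0.049
grasp_force: 63.9
```

drive_tool:
  slide:
    - [0,0,0.001]
    - [0,0,0.002]
    - [0,0,0.003]
    - [0,0,0.004]
    - [0,0,0.005]
    - [0,0,0.006]
    - [0,0,0.006]
    - [0,0,0.006]
  rotation:
    - [0,0,0]
    - [0,0,0]
    - [0,0,0]
    - [0,0,0]
    - [0,0,0]
    - [0,0,0]
    - [0,0,0]
    - [0,0,0]

```text
clock: 14.35
eef_pos: [0.5678, 0.1216, 0.1053]
tool_rot: [-0.039, 0.998, -0.045, 0.003]
ft_force: [-2.4, 0.3, 8.1]
grip_width: 0.0492
grasp_force: 65.0
```

```bash
python3 - <<'E'
from h import *
o=bot.get_obs(); print(np.round(o["ft_force"],2),np.round(o["ft_torque"],3),o["eef_pos"])
im,W=cloud("side")
a=np.radians(4.6); ex=np.array([np.cos(a),np.sin(a)]); ey=np.array([-np.sin(a),np.cos(a)])
P=W[np.isfinite(W[...,0])]; X=(P[:,:2]-[.5834,-.073])@ex; Y=(P[:,:2]-[.5834,-.073])@ey
m=(P[:,2]>.085)&(P[:,2]<.125)&(abs(X)<.075)
for y in (.22,.23,.235,.24,.245):
    for xs in (-1,1):
        s=m&(abs(Y-y)<.004)&(X*xs>.058)&(X*xs<.066); print(y,xs,s.sum(),np.round(np.percentile(P[s,2],[10,50,90])*1e3,1) if s.sum() else "")
_,T=cloud("top");P=T[np.isfinite(T[...,0])]; X=(P[:,:2]-[.5834,-.073])@ex; Y=(P[:,:2]-[.5834,-.073])@ey
for y in (-.13,-.11,-.07,-.04):
    s=(abs(Y-y)<.008)&(abs(X)<.005)&(P[:,2]>.06); print(y,s.sum(),np.round(np.median(P[s,2])*1e3,1) if s.sum() else "")
E
```

```text
[-2.4   0.29  8.13] [ 0.049  0.771 -0.108] [0.56783177 0.12159078 0.10530643]
0.22 -1 6 [95.9 96.2 97.8]
0.22 1 5 [95.2 95.8 97.4]
0.23 -1 4 [95.2 96.2 96.4]
0.23 1 7 [95.2 95.9 96.5]
0.235 -1 6 [94.  95.1 95.7]
0.235 1 6 [95.2 95.5 96.5]
0.24 -1 1 [94.6 94.6 94.6]
0.24 1 3 [95.2 95.2 95.4]
0.245 -1 6 [91.9 95.1 98.4]
0.245 1 4 [92.6 95.6 99. ]
-0.13 33 125.2
-0.11 32 123.8
-0.07 30 119.7
-0.04 33 117.7
```

drive_tool:
  slide:
    - [0,0,-0.001]
    - [0,0,-0.002]
    - [0,0,-0.003]
    - [0,0,-0.003]
    - [0,0,-0.003]
    - [0,0,-0.003]
    - [0,0,-0.003]
    - [0,0,-0.003]
  rotation:
    - [0,0,0]
    - [0,0,0]
    - [0,0,0]
    - [0,0,0]
    - [0,0,0]
    - [0,0,0]
    - [0,0,0]
    - [0,0,0]

```text
clock: 15.45
eef_pos: [0.5678, 0.1216, 0.1053]
tool_rot: [-0.039, 0.998, -0.045, 0.003]
ft_force: [-2.1, 0.7, 6.3]
grip_width: 0.0487
grasp_force: 64.8
```

drive_tool:
  slide:
    - [0,0,0]
    - [0,0,0]
    - [0,0,0]
    - [0,0,0]
    - [0,0,0]
    - [0,0,0]
    - [0,0,0]
    - [0,0,0]
  rotation:
    - [0,0,0]
    - [0,0,0]
    - [0,0,0]
    - [0,0,0]
    - [0,0,0]
    - [0,0,0]
    - [0,0,0]
    - [0,0,0]
  gripper: 0.75

```text
clock: 16.45
eef_pos: [0.5678, 0.1215, 0.1049]
tool_rot: [-0.039, 0.998, -0.045, 0.003]
ft_force: [-0.3, -0.8, 0.2]
grip_width: 0.0645
grasp_force: 0.0
```

drive_tool:
  slide:
    - [0,0,-0.02]
    - [0,0,-0.06]
    - [0,0,-0.12]
    - [0,0,-0.2]
    - [0,0,-0.28]
    - [0,0,-0.36]
    - [0,0,-0.44]
    - [0,0,-0.5]
  rotation:
    - [0,0,0]
    - [0,0,0]
    - [0,0,0]
    - [0,0,0]
    - [0,0,0]
    - [0,0,0]
    - [0,0,0]
    - [0,0,0]

```text
clock: 17.45
eef_pos: [0.5671, 0.133, 0.2316]
tool_rot: [-0.039, 0.998, -0.045, 0.004]
ft_force: [-0.2, -0.7, -0.7]
grip_width: 0.0639
grasp_force: 0.0
```

```bash
cat >> h.py <<'E'
a_=np.radians(4.6); ex=np.array([np.cos(a_),np.sin(a_)]); ey=np.array([-np.sin(a_),np.cos(a_)]); k0=np.array([.5834,-.073])
def beam():
    im,T=cloud("top");P=T[np.isfinite(T[...,0])]; X=(P[:,:2]-k0)@ex; Y=(P[:,:2]-k0)@ey
    s=(abs(X)<.005)&(P[:,2]>.06)&(P[:,2]<.135)&(Y>-.155)&(Y<.055)
    # arm-top line, robust against the block
    y,z=Y[s],P[s,2]
    for _ in range(8):
        f=np.polyfit(y,z,1); r=z-np.polyval(f,y); q=abs(r)<max(.003,1.5*np.median(abs(r))); y,z=y[q],z[q]
    k=(P[:,2]>.155)&(P[:,2]<.24)&(abs(X)<.02)&(Y<.06)&(Y>-.17)
    print("beam angle (tray down +)",round(-f[0],4),"n",len(y),"Y range",np.round([y.min(),y.max()],3),"knob X,Y,top",
      np.round([np.median(X[k]),np.median(Y[k]),np.percentile(P[k,2],95)],4) if k.sum()>5 else None, "wood?")
    w=(P[:,2]>.125)&(P[:,2]<.15)&(Y>.13)&(Y<.26)&(abs(X)<.08)
    if w.sum()>100: print("sample rect (Y,X)",cv2.minAreaRect((np.c_[Y[w],X[w]]*1e3).astype(np.float32)))
    return im
E
python3 -c "
from h import *
save(cv2.resize(beam()[170:260,250:480],None,fx=3,fy=3),'released'); plan([.567,-.04,.3],184.6)"
```

```text
beam angle (tray down +) 0.0789 n 241 Y range [-0.155  0.055] knob X,Y,top [-0.0019  0.0143  0.1879] wood?
slide [ 0.056 -0.712 -0.204] rot [-0.178  0.014 -0.005] tcp [0.5679 0.1333 0.2334] j [ 0.28  0.42  0.26  1.42 -0.09  0.2 ] t 17.5 F [ 0.4 -0.9  1.4]
```

View pics/released.png

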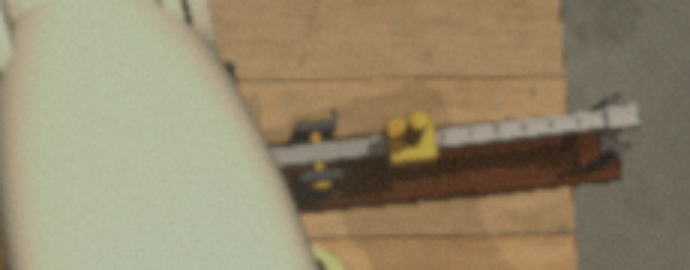

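The beam is on the tray-down stop: measured slope is about 0.08–0.09, with the counterpoise block at (412,138) and the knob top at (405,125) in the crop. The tray is hidden by the arm. I'll straddle the knob with half-open fingers so I can nudge it either way without clamping.

```bash
python3 -c "
from h import *
plan([.581,-.06,.24],184.6)"
```

```text
slide [ 0.008 -0.774  0.042] rot [-0.178  0.014 -0.005] tcp [0.5679 0.1333 0.2334] j [ 0.28  0.42  0.26  1.42 -0.09  0.2 ] t 17.5 F [ 0.4 -0.9  1.4]
```

drive_tool:
  slide:
    - [0,-0.1,-0.03]
    - [0,-0.2,-0.03]
    - [0.002,-0.3,-0.02]
    - [0.004,-0.4,0]
    - [0.006,-0.5,0.01]
    - [0.008,-0.6,0.02]
    - [0.008,-0.7,0.03]
    - [0.008,-0.774,0.042]
  rotation:
    - [-0.02,0,0]
    - [-0.04,0,0]
    - [-0.06,0,0]
    - [-0.09,0.005,0]
    - [-0.12,0.01,0]
    - [-0.15,0.014,0]
    - [-0.178,0.014,-0.005]
    - [-0.178,0.014,-0.005]
  gripper: 0.45

```text
clock: 18.5
eef_pos: [0.5797, -0.0619, 0.2362]
tool_rot: [-0.04, 0.999, -0.001, -0.003]
ft_force: [0.8, -0.3, 1.1]
grip_width: 0.0386
grasp_force: 0.0
```

```bash
python3 - <<'E'
from h import *
plan([.581,-.06,.143],184.6)
im=beam()
cv2.imwrite("pics/t2.png",cv2.resize(im[170:260,250:480],None,fx=3,fy=3)[...,::-1])
im,W=cloud("side"); save(cv2.resize(im[120:280,240:400],None,fx=3.5,fy=3.5),"straddle")
P=W[np.isfinite(W[...,0])];X=(P[:,:2]-k0)@ex; Y=(P[:,:2]-k0)@ey
c=im[np.isfinite(W[...,0])].astype(int)
s=(c[:,0]-c[:,2]>70)&(P[:,2]>.12)&(P[:,2]<.2)&(abs(X)<.03)&(abs(Y)<.05)
print("yellow side",s.sum(),[np.round(np.percentile(q[s],[5,50,95]),4) for q in (X,Y,P[:,2])] if s.sum() else "")
f=(P[:,2]>.19)&(P[:,2]<.26)&(abs(X)<.05)&(abs(Y)<.1); print("fingers",np.round(np.percentile(P[f,2],[0.5,2]),4))
E
```

```text
slide [-0.008  0.007  0.373] rot [-0.002 -0.011 -0.002] tcp [ 0.5797 -0.0619  0.2362] j [-0.11  0.41  0.26  1.42 -0.   -0.18] t 18.5 F [ 0.8 -0.3  1.1]
beam angle (tray down +) 0.0903 n 98 Y range [-0.045  0.055] knob X,Y,top [-0.0028  0.0129  0.1877] wood?
sample rect (Y,X) ((198.08120727539062, -0.1563720703125), (50.28589630126953, 110.35867309570312), 0.28306570649147034)
yellow side 102 [array([-0.0117,  0.0009,  0.014 ]), array([-0.0029,  0.0151,  0.0216]), array([0.1204, 0.1274, 0.1774])]
fingers [0.2367 0.2369]
```

View pics/straddle.png

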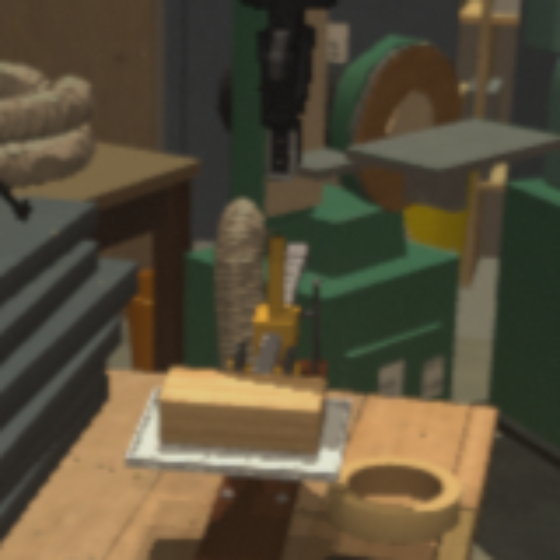

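The wood lies flat and centred in the tray at about (243,415), the knob stands at (277,270), and the open gripper is aligned above it. I'll descend round the knob.

drive_tool:
  slide:
    - [-0.008,0.005,0.04]
    - [-0.008,0.005,0.09]
    - [-0.008,0.005,0.14]
    - [-0.008,0.005,0.19]
    - [-0.008,0.005,0.24]
    - [-0.008,0.005,0.29]
    - [-0.008,0.005,0.33]
    - [-0.008,0.005,0.345]
  rotation:
    - [0,-0.01,0]
    - [0,-0.01,0]
    - [0,-0.01,0]
    - [0,-0.01,0]
    - [0,-0.01,0]
    - [0,-0.01,0]
    - [0,-0.01,0]
    - [0,-0.01,0]

```text
clock: 19.6
eef_pos: [0.5808, -0.0593, 0.1491]
tool_rot: [-0.04, 0.999, -0.0, -0.001]
ft_force: [-0.5, -0.3, 0.1]
grip_width: 0.0386
grasp_force: 0.0
```

drive_tool:
  slide:
    - [0,-0.02,0]
    - [0,-0.04,0]
    - [0,-0.055,0]
    - [0,-0.07,0]
    - [0,-0.085,0]
    - [0,-0.1,0]
    - [0,-0.115,0]
    - [0,-0.13,0]
  rotation:
    - [0,0,0]
    - [0,0,0]
    - [0,0,0]
    - [0,0,0]
    - [0,0,0]
    - [0,0,0]
    - [0,0,0]
    - [0,0,0]

```text
clock: 20.6
eef_pos: [0.5838, -0.0917, 0.15]
tool_rot: [-0.04, 0.999, -0.0, -0.0]
ft_force: [-0.1, 3.3, -1.7]
grip_width: 0.0385
grasp_force: 1.3
```

```bash
cat >> h.py <<'E'
def tip():
    o=bot.get_obs(); t=(o["eef_pos"][:2]-k0); print("TCP X,Y,z",np.round([t@ex,t@ey,o["eef_pos"][2]],4),"F along X,Y,z",np.round([o["ft_force"][:2]@ex,o["ft_force"][:2]@ey,o["ft_force"][2]],1),"t",o["clock"])
    im,W=cloud("side"); ok=np.isfinite(W[...,0])
    P=W[ok];c=im[ok].astype(int);X=(P[:,:2]-k0)@ex; Y=(P[:,:2]-k0)@ey
    s=(c[:,0]-c[:,2]>70)&(P[:,2]>.10)&(P[:,2]<.21)&(abs(X)<.03)&(abs(Y)<.2)
    if s.sum(): print("yellow side",s.sum(),[np.round(np.percentile(q[s],[5,50,95]),4) for q in (X,Y,P[:,2])])
    m=(abs(X)>.058)&(abs(X)<.066)&(Y>.15)&(Y<.24)&(P[:,2]>.08)&(P[:,2]<.13)
    f=np.polyfit(Y[m]-.195,P[m,2],1);print("tray floor slope",round(-f[0],3),"z at pan centre",round(f[1],4),"n",m.sum(),"-> angle ~",round((.110-f[1])/.12,3))
E
python3 -c "
from h import *
tip(); beam()"
```

```text
TCP X,Y,z [-0.0011 -0.0187  0.15  ] F along X,Y,z [ 0.2  3.3 -1.7] t 20.6
yellow side 201 [array([-0.0243, -0.0003,  0.0256]), array([-0.006 ,  0.1767,  0.1975]), array([0.1043, 0.1373, 0.1394])]
tray floor slope 0.049 z at pan centre 0.1028 n 88 -> angle ~ 0.06
beam angle (tray down +) 0.0641 n 83 Y range [-0.043  0.055] knob X,Y,top [-0.0121  0.0123  0.237 ] wood?
sample rect (Y,X) ((197.04168701171875, -0.4956550598144531), (50.405181884765625, 110.12892150878906), 0.09555502980947495)
```

drive_tool:
  slide:
    - [0,-0.02,0]
    - [0,-0.04,0]
    - [0,-0.06,0]
    - [0,-0.08,0]
    - [0,-0.1,0]
    - [0,-0.12,0]
    - [0,-0.14,0]
    - [0,-0.15,0]
  rotation:
    - [0,0,0]
    - [0,0,0]
    - [0,0,0]
    - [0,0,0]
    - [0,0,0]
    - [0,0,0]
    - [0,0,0]
    - [0,0,0]

```text
clock: 21.7
eef_pos: [0.5868, -0.1294, 0.15]
tool_rot: [-0.04, 0.999, -0.0, -0.0]
ft_force: [0.0, 1.7, -1.3]
grip_width: 0.0381
grasp_force: 1.3
```

drive_tool:
  slide:
    - [0,0.02,0]
    - [0,0.04,0]
    - [0,0.055,0]
    - [0,0.055,0]
    - [0,0.055,0]
    - [0,0.055,0]
    - [0,0.055,0]
    - [0,0.055,0]
  rotation:
    - [0,0,0]
    - [0,0,0]
    - [0,0,0]
    - [0,0,0]
    - [0,0,0]
    - [0,0,0]
    - [0,0,0]
    - [0,0,0]

```text
clock: 22.7
eef_pos: [0.5857, -0.1154, 0.15]
tool_rot: [-0.04, 0.999, -0.0, -0.0]
ft_force: [0.4, 0.4, -0.5]
grip_width: 0.0384
grasp_force: 0.0
```

```bash
python3 -c "
from h import *
tip(); save(beam(),'p3')"
```

```text
TCP X,Y,z [-0.0011 -0.0424  0.15  ] F along X,Y,z [ 0.5  0.4 -0.5] t 22.7
yellow side 196 [array([-0.024 ,  0.0014,  0.0255]), array([-0.0401,  0.1772,  0.1982]), array([0.1058, 0.138 , 0.14  ])]
tray floor slope 0.041 z at pan centre 0.1036 n 88 -> angle ~ 0.054
beam angle (tray down +) 0.0765 n 123 Y range [-0.06   0.054] knob X,Y,top [-0.0121 -0.011   0.2366] wood?
sample rect (Y,X) ((196.9972686767578, -0.4277992248535156), (110.27017974853516, 50.341712951660156), 89.81017303466797)
```

```bash
cat >> h.py <<'E'
def wood():
    im,T=cloud("top");P=T[np.isfinite(T[...,0])]; X=(P[:,:2]-k0)@ex; Y=(P[:,:2]-k0)@ey
    w=(P[:,2]>.115)&(P[:,2]<.17)&(abs(Y-.197)<.02)&(abs(X)<.045)
    f=np.polyfit(Y[w]-.195,P[w,2],1); print("wood slope",round(-f[0],4),"top z",round(f[1],4),"n",w.sum(),"-> ang by height",round((.145-f[1])/.12,4))
    tz=[]
    for lo,hi in ((-.165,-.145),(-.145,-.12),(-.12,-.1)):
        s=(abs(X)<.005)&(Y>lo)&(Y<hi)&(P[:,2]>.06)&(P[:,2]<.15); tz.append((s.sum(),round(float(np.median(Y[s])),3),round(float(np.median(P[s,2])),4)) if s.sum() else None)
    print("arm pts",tz)
    return im
E
python3 -c "
from h import *
save(cv2.resize(wood()[170:260,250:480],None,fx=3,fy=3),'p4')"
```

```text
wood slope 0.0452 top z 0.1392 n 733 -> ang by height 0.0482
arm pts [None, None, None]
```

View pics/p4.png

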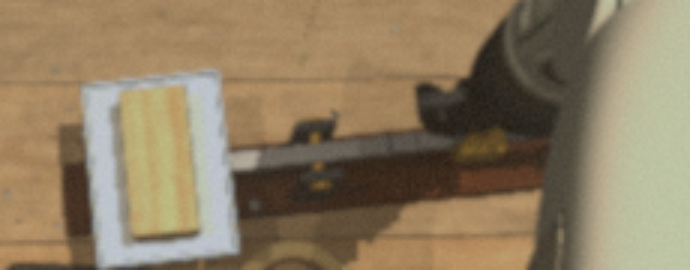

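The wood is centred in the tray at (160,160) with the beam in free swing at about +0.046 rad, so the counterpoise needs about 7.5 mm more outwards.

drive_tool:
  slide:
    - [0,-0.02,0]
    - [0,-0.04,0]
    - [0,-0.05,0]
    - [0,-0.06,0]
    - [0,-0.07,0]
    - [0,-0.08,0]
    - [0,-0.087,0]
    - [0,-0.087,0]
  rotation:
    - [0,0,0]
    - [0,0,0]
    - [0,0,0]
    - [0,0,0]
    - [0,0,0]
    - [0,0,0]
    - [0,0,0]
    - [0,0,0]

```text
clock: 23.85
eef_pos: [0.5874, -0.1371, 0.15]
tool_rot: [-0.04, 0.999, -0.0, -0.0]
ft_force: [0.5, 2.5, -1.4]
grip_width: 0.0382
grasp_force: 1.1
```

drive_tool:
  slide:
    - [0,0.02,0]
    - [0,0.04,0]
    - [0,0.055,0]
    - [0,0.055,0]
    - [0,0.055,0]
    - [0,0.055,0]
    - [0,0.055,0]
    - [0,0.055,0]
  rotation:
    - [0,0,0]
    - [0,0,0]
    - [0,0,0]
    - [0,0,0]
    - [0,0,0]
    - [0,0,0]
    - [0,0,0]
    - [0,0,0]

```text
clock: 24.85
eef_pos: [0.5863, -0.1234, 0.15]
tool_rot: [-0.04, 0.999, -0.0, -0.0]
ft_force: [-0.1, -0.5, 0.2]
grip_width: 0.0383
grasp_force: 0.0
```

```bash
python3 -c "
from h import *
tip(); wood()"
```

```text
TCP X,Y,z [-0.0011 -0.0504  0.15  ] F along X,Y,z [-0.1 -0.5  0.2] t 24.85
yellow side 174 [array([-0.0246,  0.0009,  0.0245]), array([-0.0526,  0.1757,  0.1964]), array([0.1083, 0.1436, 0.1452])]
tray floor slope -0.001 z at pan centre 0.1096 n 75 -> angle ~ 0.003
wood slope 0.0014 top z 0.1451 n 741 -> ang by height -0.0008
arm pts [None, None, (np.int64(2), -0.112, 0.106)]
```

The beam is level. I'll go straight up and check again with the arm clear.

drive_tool:
  slide:
    - [0,0,-0.03]
    - [0,0,-0.08]
    - [0,0,-0.14]
    - [0,0,-0.2]
    - [0,0,-0.26]
    - [0,0,-0.32]
    - [0,0,-0.38]
    - [0,0,-0.42]
  rotation:
    - [0,0,0]
    - [0,0,0]
    - [0,0,0]
    - [0,0,0]
    - [0,0,0]
    - [0,0,0]
    - [0,0,0]
    - [0,0,0]

```text
clock: 25.95
eef_pos: [0.5867, -0.1232, 0.2563]
tool_rot: [-0.04, 0.999, -0.001, 0.0]
ft_force: [0.1, 0.2, 0.3]
grip_width: 0.0386
grasp_force: 0.0
```

drive_tool:
  slide:
    - [0,0,-0.02]
    - [0,0,-0.04]
    - [0,0,-0.04]
    - [0,0,-0.04]
    - [0,0,-0.04]
    - [0,0,-0.04]
    - [0,0,-0.04]
    - [0,0,-0.04]
  rotation:
    - [0,0,0]
    - [0,0,0]
    - [0,0,0]
    - [0,0,0]
    - [0,0,0]
    - [0,0,0]
    - [0,0,0]
    - [0,0,0]

```text
clock: 26.95
eef_pos: [0.5864, -0.1232, 0.265]
tool_rot: [-0.04, 0.999, -0.0, -0.0]
ft_force: [-0.3, -0.4, -0.6]
grip_width: 0.0384
grasp_force: 0.0
```

```bash
python3 -c "
from h import *
tip(); wood(); beam()"
```

```text
TCP X,Y,z [-0.001  -0.0503  0.265 ] F along X,Y,z [-0.4 -0.4 -0.6] t 26.95
yellow side 250 [array([-0.0233,  0.0005,  0.0215]), array([-0.0574, -0.037 ,  0.1968]), array([0.109 , 0.1438, 0.1673])]
tray floor slope -0.013 z at pan centre 0.1096 n 76 -> angle ~ 0.003
wood slope 0.0038 top z 0.1451 n 742 -> ang by height -0.0012
arm pts [(np.int64(16), -0.15, 0.1079), (np.int64(47), -0.133, 0.1071), (np.int64(37), -0.109, 0.1066)]
beam angle (tray down +) 0.0018 n 239 Y range [-0.153  0.054] knob X,Y,top [-0.0003 -0.0524  0.1814] wood?
sample rect (Y,X) ((195.09756469726562, -0.033329010009765625), (49.95853042602539, 111.01800537109375), 0.231592059135437)
```

```bash
python3 -c "
from workcell import bot
print(bot.job_done())"
```

```text
the job is handed in; nothing more can be done
None
```

I've handed the job in: the thick offcut lies flat and centred in the tray, and the beam stands level on its own (about 0.002 rad measured) with the arm clear, after about 27 s. The hand-in call returned no verdict.

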